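# Unclamp a glued drawer front and lay it on the drying rack

### The arm

A 7-joint arm with a two-finger parallel gripper is mounted at the origin on the work surface. World frame = base frame: x ahead of the robot, y to its left, z up, the work surface at z = 0. Lengths are in m, angles in rad, forces in N, time in s.
With the tool pointing down it reaches from about 0.425 to 0.875 m from the base axis. Payload 4.7 kg.
Tool frame: the origin (TCP) lies on the centre line of the jaws, within the pads' length; the fingertips stand 22 mm ahead of it and the grasp point (between the pads) lies 3 mm ahead of it; z points along the fingers, y is the direction in which the jaws open and shut (so a half turn about z gives the same grasp; the last joint's range is limited). The gripper opens to 87 mm and grips with 3 to 60 N. Pads are 19 mm wide; open, the fingers measure 117 mm over their backs; the gripper's body (75 mm by 190 mm) begins 51 mm behind the grasp point.
Start: joints at [1.336, 0.321, -0.07, 1.45, 0.023, 1.371, -0.057], TCP at [0.16, -0.63, 0.245] pointing down, gripper open.
Joint ranges: [-2.86, 2.86], [-0.3, 2.09], [-1.38, 1.24], [0.06, 2.45], [-1.56, 4.7], [0.09, 2.05], [-2.69, 2.69]. Speed limits (rad/s): [2.57, 2.57, 3.14, 3.14, 3.14, 3.14, 3.14].

### API

Orientations are given as a rotation vector (axis times angle).
In Python, from bench import ctrl, imaging, close_job, finder gives the robot as it stands. The module is installed in compiled form; this text tells all that it offers.
- The arm moves only by the shell command python3 -m jog 'ROWS' [FORCE]. ROWS is JSON, a list that holds one entry, the list of rows, each a list of 7 numbers: the shift along the tool's x, y, z in cm, then the turn, a rotation vector about the tool's x, y, z in degrees, then the finger opening in cm, from 0 to 8.7. In form: [[[dx, dy, dz, ax, ay, az, claw], ...]]. A call has 1 to 12 rows; each row shifts and turns the commanded pose from where the row before left it, along the tool's axes as they then stand; what a row does not reach is not made up. A row lasts 1/10 s, in which the tool goes at most 50 mm and 8.59 degrees, less where a joint would pass 70% of its speed; a pose out of reach is approached as far as the arm can. A call is refused whole if a number of a shift passes 5 or a number of a turn 8.59, either way. A call with a gripper value outside its range is refused whole. The fingers move at their own pace and stop on an object; FORCE is the grip in N (left out, the last holds). Time passes only in rows, so rows that do not move let the fingers close. It gives the time, the measured TCP pose, the force and the opening at its end, in the units of the state.
- ctrl.get_state(): the state, without advancing time (a new reading comes with each control period).
- imaging.get_image(name): name is "side" or "top" or "wrist"; returns a dict with "frame" (480x640x3 uint8, red, green, blue), "intrinsics" (3x3 intrinsics, pixels), "k1" (the pictures are not rectified: a ray, as slopes to the right and down, at radius r is drawn at 1 + k1 r^2 times it, then the intrinsics apply), "pose" (4x4, takes a point from camera to world coordinates). Camera axes: x right, y down, z forward; pixel columns grow to the right and rows downward; lengths in m; the calibration is good to about 2 mm. A picture is of the moment at which its call begins. There is no depth.
- close_job(): hands the job in, once; it reports no verdict.
Trained networks look in the newest picture that a camera, given by its name, has taken for a name from the list of things; names that differ only in an ending like _2 or _b are one class to them, and where a whole thing is asked for, a point or a joint stands for the part that bears it (a point fixed in the world has none). Each returns a list of dicts, best first, with "conf" (0 to 1); they miss things now and then, are a little off and sometimes report something else, mostly with a low value. They report only what shows in the picture. A call takes as long as a camera call. They do not tell look-alikes from the thing itself.
- finder.trace(label, camera): "region" (480x640 bool, what is visible of it) and "point" ([row, column] as shares, 0 to 1, of the picture: columns of its width, rows of its height, amid what is visible of it).
- finder.spot_point(label, camera): "point" ([row, column] as shares, 0 to 1, of the picture: columns of its width, rows of its height: a listed point, or the origin of a listed thing).
The state is a dict: "time": time; "joint_positions": joint angles; "qd": joint speeds; "joint_torque": joint torques, N m; "position": TCP position; "tool_rot": TCP orientation; "ft_force": force on the tool from outside, world axes, zero at the start; "torque": the same for the moment, N m; "grip_width": opening from 0.0 (shut) to 1.0 (fully open).
Only numpy, scipy, OpenCV 4.12 (cv2) and the standard library are available. Lean on these libraries where they do the work, as an engineer would, in place of code of your own. Each camera call takes 0.05 s, during which the arm holds its last target. There are 200 camera calls.

### The job

The drawer front in the ratchet clamp has set: lift the clamp's pawl off the teeth, swing it well up and back (nearly upright) and leave it there, then pull the clamp bar all the way back by its upright post. Take the drawer front out by its knob and set it down gently, knob up, on the free place of the drying rack, centred and square across both battens, without dropping it. Leave the clamp open and do not disturb the other things on the bench.

Things in the scene. Friction and masses are not known exactly. Their poses are not given: they have to be found in the camera images.
- clamp: Ratchet clamp fixed to the bench, left or right: dark wood base 300 x 100 mm (180 wide under the work), 20 thick. Origin: on the base's underside, under the bar's line; x runs along the bar from the pawl to the fixed jaw, z up. Dark steel fixed jaw at x +100 to +125, 140 wide, top z 46. Toothed steel bar 24 wide, tooth tops z 48. Pawl cheeks at x -130, 34 long, 42 wide, top z 62.
- pawl_tang (a point): Grip point: centre of the pawl's lifting tang, a flat dark steel bar 45 mm long (clamp x), 16 wide (clamp y), 12 thick; its free end is 20 mm beyond. Pawl down: level, at clamp x -45, y 0, z 75 mm, 27 mm above the tooth tops, open on both sides (grip it across clamp y). It turns with the pawl, 89 mm from the pivot, 0.31 rad above level when down.
- pawl (a joint): Angle of the pawl about its pivot (level, along clamp y), rad: 0 = down, nose between the teeth, bar locked; 1.4 = raised to its stop, swung up and back, away from the jaws. The nose is clear of the teeth from 0.15. Below about 1 rad the tang stands in the way of fingers that pull the post back. The pivot is stiff (0.13 N m), so the pawl stays where it is left.
- pawl_pivot (a point): Pivot axis of the pawl, at clamp x -130, y 0, z 48 mm; it does not move.
- bar_post (a point): Upright round dark wooden post on the moving jaw, 22 mm in diameter, 46 high (z 46 to 92 mm); this point is on its axis at z 71 mm, clamp x +5.5 mm when clamped, and moves with the bar. The moving jaw is 25 x 90 mm, top z 46 mm; its lip reaches 10 mm over the drawer front's edge.
- bar (a joint): Travel of the clamp bar, m: 0 = clamped, 0.05 = fully back (moves along clamp -x, away from the fixed jaw). It slides with 3 N of friction and stays where it is left; with the pawl down it is locked by the teeth.
- board: The clamped drawer front: pale wood, 160 mm long (its y), 80 mm wide (its x), 18 mm thick, 0.18 to 0.36 kg, with a turned knob in the middle of its upper face. Origin: centre of its underside; z up. It starts flat on the clamp base (underside at z 20 mm) between the jaws, its y parallel to the clamp's y.
- board_knob (a point): Centre of the knob's head on the clamped drawer front, 43 mm above the front's underside, axes as the front's. The head is a 34 mm disc, 26 mm high (30 to 56 mm above the underside); below it a 22 mm neck, 12 mm high.
- rack: Drying rack fixed to the bench: plywood slab 220 x 160 mm with two wooden battens along its x, 210 long, 22 wide, centres at y +55 and -55 mm, tops at z 30 mm. Origin: centre of the slab's underside. An equal drawer front lies on its +x half; the -x half is free.
- rack_place (a point): The free place on the rack: where the centre of the drawer front's underside should come, at rack x -52, y 0, z 30 mm (height of the batten tops). Axes as the rack's; the drawer front's long side (its y) must lie along y, across both battens, either way round.
- other_board: Bystander: an equal drawer front with a knob (top 56 mm above its underside) already on the rack's +x half. Origin: centre of its underside. Leave it alone.
- bottle: Bystander: green glass bottle, 72 mm in diameter, 300 mm tall, standing. Origin: centre of its foot.
- glue_jar: Bystander: amber glass jar, 68 mm in diameter, 90 mm tall, standing. Origin: centre of its foot.
- tin: Bystander: plain metal tin, 80 mm in diameter, 110 mm tall, standing. Origin: centre of its foot.
- hammer: Bystander: hammer lying on the bench, 240 mm long, beyond the clamp and the rack.
Mind the look-alikes: they are no part of the job. Leave any green or turquoise look-alike of the board alone.

How it is judged:
On the way, in this order (a step that is already met when the one before it is completed fails the run):
1. the pawl is swung well up off the teeth while the bar is still clamped (value of joint pawl above 0.8 rad and value of joint bar below 0.008 m), for 0.2 s.
2. the bar is pulled back with the pawl up, the drawer front still lying in the clamp (value of joint bar above 0.042 m and value of joint pawl above 0.8 rad and height (world z) of board_knob below 0.075 m), for 0.2 s.
3. the drawer front is lifted out of the clamp (height (world z) of board_knob above 0.1 m), for 0.1 s.
At the end, for the whole second after the job is handed in: The pawl is up (over 0.8 rad), the bar is back (over 42 of its 50 mm), and the drawer front lies at rest, knob up and flat, on both battens: its centre within 20 mm of the free place's, its long side within 0.17 rad of square across the battens (value of joint pawl above 0.8 rad and value of joint bar above 0.042 m and horizontal distance between board and rack_place below 0.02 m and angle between the y axis of board and the y axis of rack, either way round below 0.17 rad and angle between board's own z axis and vertical below 0.06 rad and z of board in the frame of rack_place between -0.005 and 0.005 m and linear speed of board below 0.02 m/s and angular speed of board below 0.1 rad/s); the robot touches nothing.
It fails at once if the drawer front is dropped: free of the fingers more than about 35 mm above where it rests (height (world z) of board_knob above 0.11 m and contact force between the fingers and board below 0.02 N).
It fails at once if the drawer front strikes the rack hard (over 150 N) (contact force between board and rack above 150 N).
It fails at once if a bystander (bottle, jar, tin, hammer or the other drawer front) is moved over 25 mm (distance of any of bottle, glue_jar, tin, hammer, other_board from where it was at the start of the episode above 0.025 m).
It fails at once if a bystander is tipped (angle between any of bottle, glue_jar, tin, other_board's own z axis and vertical above 0.3 rad).
It also fails if it takes over 66 s, if anything falls off the work surface, if the arm or the gripper's body presses on something with over 40 N, if the wrist force passes 120 N, or if a joint passes its speed limit or range.

## Working session

There is one attempt and no reset: what is moved stays moved. The work goes in short steps, Python scripts to look and compute and a shell command to move; the robot and the scene stay as the last step left them, time stands still between calls to the robot, and variables do not carry over. Pictures are saved under pics/ and viewed, about 8 in all and at most 12, crops included, and the job is handed in when it is done.

```bash
mkdir -p pics; cat > h.py <<'E'
import numpy as np, cv2
from scipy.spatial.transform import Rotation as R
from bench import ctrl, imaging, finder
def ray(im,p):  # p=(row,col) shares
    K=im["intrinsics"];k=im["k1"];u=np.array([p[1]*640,p[0]*480])
    d=np.array([(u[0]-K[0][2])/K[0][0],(u[1]-K[1][2])/K[1][1]]);s=d.copy()
    for _ in range(30): s=d/(1+k*(s@s))
    T=np.array(im["pose"]);return T[:3,3],T[:3,:3]@np.array([s[0],s[1],1])
def atz(im,p,z):
    o,d=ray(im,p);return o+d*(z-o[2])/d[2]
def proj(im,P):
    T=np.array(im["pose"]);c=T[:3,:3].T@(np.array(P)-T[:3,3]);s=c[:2]/c[2];s=s*(1+im["k1"]*(s@s));K=im["intrinsics"]
    return np.array([K[0][0]*s[0]+K[0][2],K[1][1]*s[1]+K[1][2]])
def tri(rs):
    A=0;b=0
    for o,d in rs:
        d=d/np.linalg.norm(d);M=np.eye(3)-np.outer(d,d);A=A+M;b=b+M@o
    return np.linalg.solve(A,b)
def save(im,n): cv2.imwrite("pics/"+n,im["frame"][:,:,::-1])
E
python3 - <<'E'
from h import *
st=ctrl.get_state();print(st)
ims={}
for c in("top","side"):
    im=imaging.get_image(c);ims[c]=im;save(im,c+"0.png");print(c,np.round(im["pose"],3).tolist(),im["k1"])
    for l in["clamp","pawl_tang","pawl_pivot","bar_post","board","board_knob","rack","rack_place","other_board","bottle","glue_jar","tin","hammer"]:
        for r in finder.spot_point(l,c)[:3]:
            p=r["point"];print(c,l,round(r["conf"],2),"px",round(p[1]*640),round(p[0]*480),[np.round(atz(im,p,z)[:2],3).tolist() for z in(0,.03,.075)])
E
```

```text
{'time': 0.0, 'joint_positions': array([ 1.33612425,  0.32183052, -0.07010168,  1.45170192,  0.02262967,
        1.37078534, -0.05689975]), 'qd': array([ 0.00129745, -0.00076101,  0.00126215, -0.00083208, -0.00127925,
       -0.00121744, -0.00123724]), 'joint_torque': array([ 2.57635120e-04, -4.91281378e+01, -4.03906172e-01, -3.12524414e+01,
       -6.40070345e-02,  4.38169297e-02,  1.76321860e-04]), 'position': array([ 0.15986474, -0.62949726,  0.24344321]), 'tool_rot': array([-3.11542139e+00, -3.89610429e-01,  5.68017269e-04]), 'ft_force': array([0.23226363, 0.17905481, 0.07179669]), 'torque': array([0.00917986, 0.02734358, 0.01300197]), 'grip_width': 1.002285683648745}
top [[0.004, -0.992, 0.127, 0.422], [-1.0, -0.007, -0.025, 0.121], [0.026, -0.127, -0.992, 1.34], [0.0, 0.0, 0.0, 1.0]] -0.0682564708500751
top clamp 0.87 px 264 250 [[0.574, 0.218], [0.571, 0.216], [0.566, 0.213]]
top pawl_tang 0.72 px 270 262 [[0.542, 0.203], [0.54, 0.201], [0.536, 0.198]]
top pawl_pivot 0.95 px 275 294 [[0.455, 0.186], [0.454, 0.185], [0.453, 0.183]]
top bar_post 0.6 px 261 242 [[0.596, 0.227], [
[... 2095 characters left out ...]
d_knob 0.77 px 159 344 [[0.701, 0.493], [0.677, 0.51], [0.642, 0.536]]
side board_knob 0.61 px 262 367 [[0.495, 0.425], [0.478, 0.445], [0.454, 0.474]]
side board_knob 0.55 px 260 268 [[0.673, 0.198], [0.65, 0.225], [0.617, 0.265]]
side rack 0.98 px 393 195 [[0.559, -0.244], [0.54, -0.202], [0.512, -0.139]]
side other_board 0.83 px 375 176 [[0.645, -0.299], [0.624, -0.255], [0.592, -0.19]]
side bottle 0.96 px 311 230 [[0.655, 0.012], [0.633, 0.045], [0.601, 0.095]]
side glue_jar 0.56 px 392 263 [[0.429, 0.014], [0.415, 0.047], [0.394, 0.097]]
side tin 0.71 px 296 200 [[0.761, -0.076], [0.735, -0.04], [0.697, 0.015]]
side hammer 0.95 px 251 228 [[0.784, 0.087], [0.758, 0.118], [0.718, 0.164]]
```

View pics/top0.png

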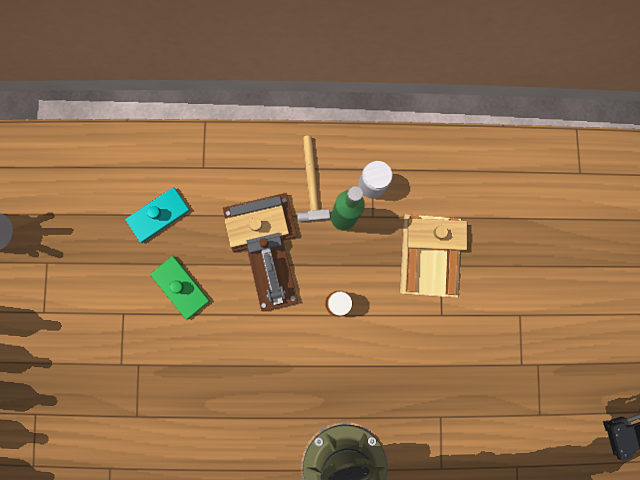

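```bash
python3 - <<'E'
from h import *
im=imaging.get_image("side");f=cv2.resize(im["frame"][140:420,120:440],None,fx=2.1,fy=2.1,interpolation=cv2.INTER_CUBIC)
cv2.imwrite("pics/sidecrop.png",f[:,:,::-1])
im2=imaging.get_image("top");r={}
for l in["pawl_tang","pawl_pivot","bar_post","board","board_knob","clamp","rack_place","rack","other_board"]:
    a=finder.spot_point(l,"top");b=finder.spot_point(l,"side")
    for p in a[:3]:
        for q in b[:3]:
            o,d=ray(im2,p["point"]);X=tri([(o,d),ray(im,q["point"])])
            e=np.abs(proj(im,X)-np.array([q["point"][1]*640,q["point"][0]*480])).max()
            if e<6: print(l,round(p["conf"],2),round(q["conf"],2),X.round(4),e.round(1))
E
```

```text
pawl_tang 0.85 0.75 [0.5404 0.2002 0.0686] 1.3
pawl_tang 0.69 0.75 [0.5521 0.2052 0.0693] 4.6
pawl_pivot 0.71 0.73 [0.4569 0.182  0.0299] 1.4
bar_post 0.95 0.51 [ 0.5892  0.2159 -0.0082] 3.9
board 0.87 0.82 [0.6689 0.518  0.0135] 2.2
board 0.63 0.66 [ 0.4709  0.4505 -0.0059] 0.6
board 0.61 0.81 [0.6377 0.23   0.0053] 4.2
board_knob 0.98 0.61 [0.6725 0.5131 0.0346] 1.3
board_knob 0.81 0.88 [0.6382 0.2439 0.0582] 1.6
board_knob 0.59 0.89 [0.467  0.4498 0.0426] 0.9
clamp 0.7 0.61 [0.5757 0.2148 0.0026] 0.2
rack_place 0.83 0.62 [ 0.5142 -0.2373  0.0204] 1.5
rack 0.69 0.66 [ 0.5615 -0.2474 -0.0101] 1.0
rack 0.64 0.42 [ 0.5822  0.2207 -0.0031] 3.6
other_board 0.8 0.74 [ 0.6224 -0.2606  0.0232] 0.0
```

View pics/sidecrop.png

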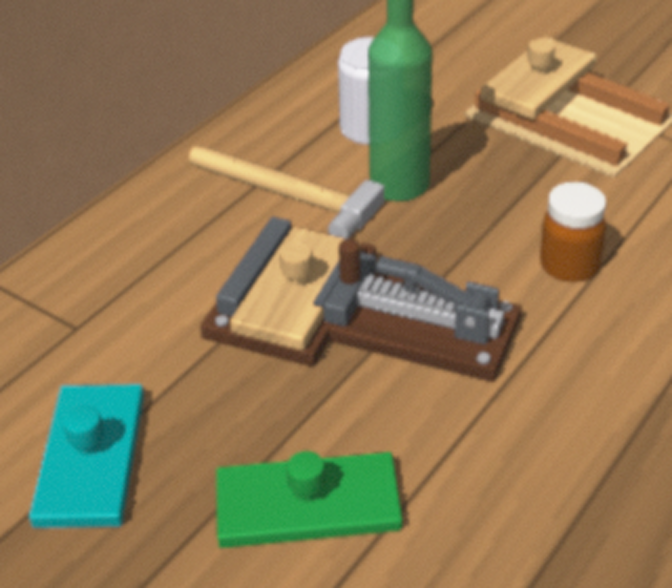

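Three board-shaped candidates show in the top view: pale (258,229), turquoise (155,214) and green (179,288). Only the pale one sits between the dark jaws with the post and pawl, which the enlarged side crop confirms at crop (285,280), so it is the board. The free rack half is at top (430,272). The next move goes above the clamp, high enough to clear the bottle.

```bash
python3 -m jog '[[[2,-1.4,-1.4,0,0,0,8.7],[3.6,-2.4,-1.5,0,0,0,8.7],[3.6,-2.4,-1.5,0,0,0,8.7],[3.6,-2.4,-1.5,0,0,0,8.7],[3.6,-2.4,-1.5,0,0,0,8.7],[3.6,-2.4,-1.5,0,0,0,8.7],[3.6,-2.4,-1.5,0,0,0,8.7],[3.6,-2.4,-1.5,0,0,0,8.7],[3.6,-2.4,-1.5,0,0,0,8.7],[3.6,-2.4,-1.5,0,0,0,8.7],[3.6,-2.4,-1,0,0,0,8.7],[3.6,-2.4,0,0,0,0,8.7]]]' && python3 -m jog '[[[1,-2,0,0,0,0,8.7],[1.5,-4.3,0,0,0,0,8.7],[1.5,-4.3,0,0,0,0,8.7],[1.5,-4.3,0,0,0,0,8.7],[1.5,-4.3,0,0,0,0,8.7],[1.5,-4.3,0,0,0,0,8.7],[1.5,-4.3,0,0,0,0,8.7],[1.5,-4.3,0,0,0,0,8.7],[1.5,-4.3,0,0,0,0,8.7],[1.5,-4.3,0,0,0,0,8.7],[0.5,-2,0,0,0,0,8.7],[0,0,0,0,0,0,8.7]]]'
cat > clampfit.py <<'E'
from h import *
from scipy.optimize import least_squares
def fit(cams,labs,bar=0.,x0=(.578,.222,.28)):
    obs=[];ims={}
    M={"pawl_tang":(-.045,0,.075),"pawl_pivot":(-.13,0,.048),"bar_post":(.0055-bar,0,.071),"board_knob":(.06,0,.063),"clamp":(0,0,0),"board":(.06,0,.02)}
    def w(x,m):
        c,s=np.cos(x[2]),np.sin(x[2]);return np.array([x[0]+c*m[0]-s*m[1],x[1]+s*m[0]+c*m[1],m[2]])
    for c in cams:
        im=imaging.get_image(c);ims[c]=im
        for l in labs:
            for q in finder.spot_point(l,c):
                u=np.array([q["point"][1]*640,q["point"][0]*480])
                X=w(x0,M[l])
                if np.linalg.norm(atz(im,q["point"],M[l][2])[:2]-X[:2])<.03: obs.append((im,l,u,c));break
    f=lambda x:np.concatenate([(proj(im,w(x,M[l]))-u) * (.5 if c=="wrist" else 1) for im,l,u,c in obs])
    s=least_squares(f,x0,loss="soft_l1",f_scale=2);print("clamp",s.x.round(4))
    for o,r in zip(obs,s.fun.reshape(-1,2)):print(o[3],o[1],r.round(1))
    return s.x,ims
E
python3 - <<'E'
from clampfit import *
x,ims=fit(["wrist","top","side"],["pawl_tang","pawl_pivot","bar_post","board_knob","clamp","board"])
save(ims["wrist"],"w1.png");st=ctrl.get_state();print(st["time"],st["position"],st["tool_rot"])
E
```

```text
time: 3.6
position: [0.4962, -0.2569, 0.4057]
tool_rot: [3.115, 0.389, 0.005]
ft_force: [0.2, -0.7, -0.2]
grip_width: 1.0
time: 4.8
position: [0.5336, 0.1974, 0.4035]
tool_rot: [-3.113, -0.402, 0.001]
ft_force: [0.6, -0.1, -0.0]
grip_width: 0.997
clamp [0.5789 0.2206 0.3305]
wrist pawl_tang [-0.5  0.3]
wrist pawl_pivot [ 2.6 -0.9]
wrist bar_post [-1.7 -0.7]
wrist board_knob [ 0.9 -2. ]
wrist board [-0.3 -1. ]
side pawl_tang [0.9 1.9]
side bar_post [1.4 2.1]
side board_knob [-0.  -2.6]
side clamp [-0.7  0.2]
side board [1.5 0.2]
5.85 [0.53497474 0.19272989 0.40348859] [ 3.11723243e+00  3.90054634e-01 -1.73415133e-04]
```

View pics/w1.png

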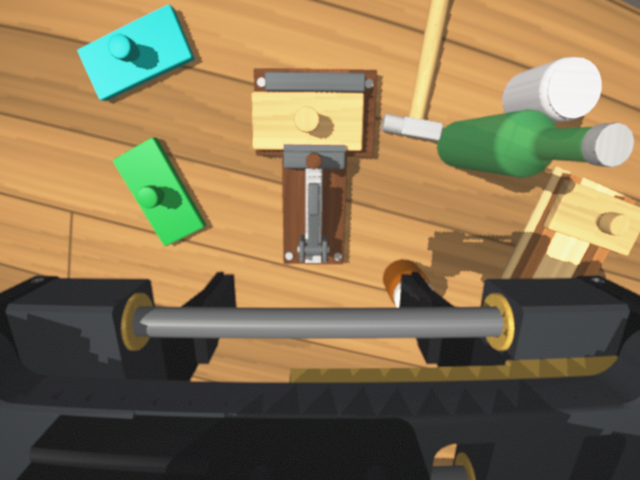

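Wrist view: clamp bar runs from the pivot at (314,245) to the fixed jaw at (316,80); tang at (314,205), post (314,160), knob (307,120). I'll check the yaw with edges before descending.

```bash
python3 - <<'E'
from h import *
im=imaging.get_image("wrist");f=im["frame"]
crop=cv2.resize(f[60:270,230:400],None,fx=2.8,fy=2.8,interpolation=cv2.INTER_CUBIC)[:,:,::-1].copy()
def w(x,m):
    c,s=np.cos(x[2]),np.sin(x[2]);return np.array([x[0]+c*m[0]-s*m[1],x[1]+s*m[0]+c*m[1],m[2]])
for x,col in(((.579,.2206,.3305),(0,0,255)),((.579,.2206,.26),(0,255,0))):
    for loop in([(-.15,-.05,.02),(-.15,.05,.02),(0,.05,.02)],[(-.15,-.05,.02),(0,-.05,.02)],[(.02,-.08,.038),(.02,.08,.038),(.1,.08,.038),(.1,-.08,.038),(.02,-.08,.038)],[(-.14,-.012,.048),(-.02,-.012,.048)],[(-.14,.012,.048),(-.02,.012,.048)]):
        p=np.array([(proj(im,w(x,m))-[230,60])*2.8 for m in loop]).astype(int);cv2.polylines(crop,[p],False,col,1,cv2.LINE_AA)
cv2.imwrite("pics/w2.png",crop)
E
```

```text
(no output)
```

View pics/w2.png

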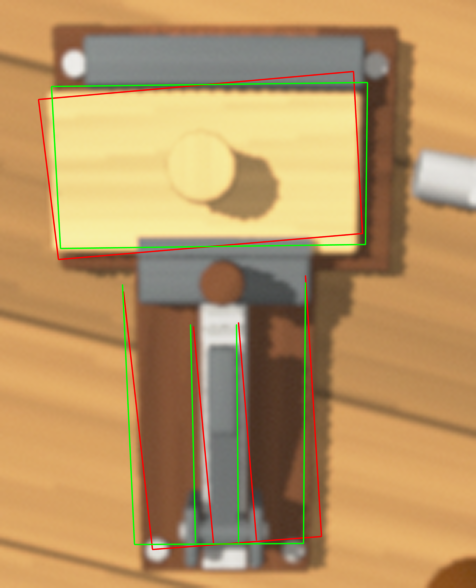

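```bash
python3 - <<'E'
from h import *
im=imaging.get_image("wrist")
A=lambda u,v,z:atz(im,((60+v/2.8)/480,(230+u/2.8)/640),z)[:2].round(4)
print("post",A(222,282,.092),"knob",A(202,165,.076),"tang",A(223,390,.081),"tangfree",A(223,346,.081))
a,b=A(86,84,.046),A(362,84,.046);print("fixedjaw",a,b,np.linalg.norm(a-b),(a+b)/2,np.arctan2(-(a-b)[0],(a-b)[1]))
a,b=A(53,250,.038),A(358,253,.038);print("board near",a,b,(a+b)/2,np.arctan2(-(a-b)[0],(a-b)[1]),np.linalg.norm(a-b))
a,b=A(144,568,.02),A(322,570,.02);print("base near",a,b,(a+b)/2,np.arctan2(-(a-b)[0],(a-b)[1]))
a=A(203,495,.048);b=A(201,320,.048);print("bar edge",np.arctan2(*(b-a)[::-1]))
a=A(248,495,.048);b=A(247,320,.048);print("bar edge",np.arctan2(*(b-a)[::-1]))
st=ctrl.get_state();print(st["time"],st["position"],R.from_rotvec(st["tool_rot"]).as_matrix().round(4).tolist())
E
```

```text
post [0.5841 0.2158] knob [0.6341 0.2384] tang [0.5326 0.2027] tangfree [0.5538 0.208 ]
fixedjaw [0.6597 0.3054] [0.6934 0.1723] 0.13730003641660116 [0.67655 0.23885] 0.24798165710286235
board near [0.576  0.3066] [0.6138 0.1508] [0.5949 0.2287] 0.23801962266828766 0.16031993013970536
base near [0.4084 0.2216] [0.4333 0.1189] [0.42085 0.17025] 0.23786379580735886
bar edge 0.2483043096025935
bar edge 0.25571444696859097
5.95 [0.53500676 0.19270247 0.40349787] [[0.9692, 0.2463, -0.0], [0.2463, -0.9692, -0.0001], [-0.0001, 0.0001, -1.0]]
```

```bash
python3 -m jog '[[[0,-1,2,0,0,0,6],[0,0,4,0,0,0,6],[0,0,4,0,0,0,6],[0,0,4,0,0,0,6],[0,0,4,0,0,0,6],[0,0,4,0,0,0,6],[0,0,4,0,0,0,6],[0,0,2,0,0,0,6],[0,0,0,0,0,0,6]]]' 8
python3 - <<'E'
from h import *
im=imaging.get_image("wrist");save(im,"w3.png");print(ctrl.get_state()["position"])
for c in("wrist",):
    for q in finder.spot_point("pawl_tang",c)[:2]:print(q,atz(im,q["point"],.075))
E
```

```text
time: 6.85
position: [0.5303, 0.2013, 0.1202]
tool_rot: [3.116, 0.39, -0.01]
ft_force: [-0.0, -0.1, 0.5]
grip_width: 0.688
[0.53175195 0.20206133 0.12250863]
{'point': [0.5483, 0.4927], 'conf': 0.76} [0.53520111 0.20354255 0.075     ]
```

View pics/w3.png

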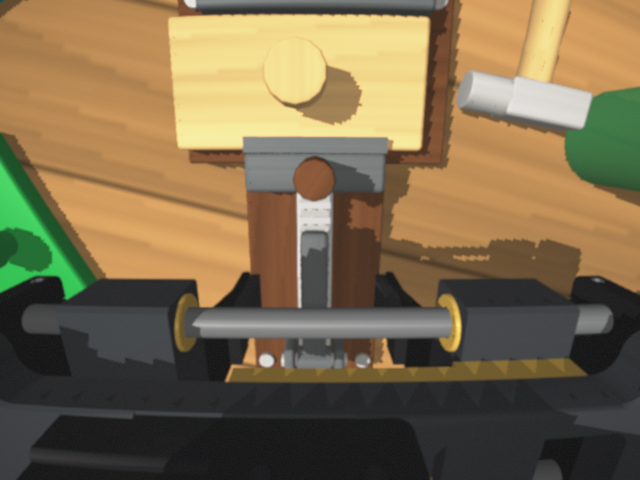

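The tang sits centred between the fingers at (315,260). I'll go down and grip it.

```bash
python3 -m jog '[[[0.2,-0.1,1.5,0,0,0,6],[0,0,2,0,0,0,6],[0,0,1,0,0,0,6],[0,0,0,0,0,0,0],[0,0,0,0,0,0,0],[0,0,0,0,0,0,0],[0,0,0,0,0,0,0],[0,0,0,0,0,0,0]]]' 10
```

```text
time: 7.75
position: [0.5346, 0.2039, 0.0791]
tool_rot: [3.117, 0.39, 0.002]
ft_force: [-0.5, 0.1, -0.9]
grip_width: 0.324
```

```bash
python3 -m jog '[[[0,0,0,0,0,0,0],[0,0,0,0,0,0,0],[0,0,0,0,0,0,0],[0,0,0,0,0,0,0]]]' 10
```

```text
time: 8.15
position: [0.5343, 0.2043, 0.0788]
tool_rot: [-3.117, -0.39, -0.001]
ft_force: [0.4, 1.9, 1.7]
grip_width: 0.18
```

```bash
python3 -m jog '[[[-0.35,0,-0.91,0,0,0,0],[-0.45,0,-0.87,0,0,0,0],[-0.54,0,-0.82,0,0,0,0],[-0.63,0,-0.75,0,0,0,0],[-0.7,0,-0.67,0,0,0,0],[-0.78,0,-0.6,0,0,0,0],[0,0,0,0,0,0,0]]]' && python3 -m jog '[[[-0.83,0,-0.51,0,0,0,0],[-0.89,0,-0.41,0,0,0,0],[-0.93,0,-0.32,0,0,0,0],[-0.96,0,-0.21,0,0,0,0],[-0.97,0,-0.1,0,0,0,0],[-0.95,0,0,0,0,0,0],[0,0,0,0,0,0,0],[0,0,0,0,0,0,0]]]'
python3 - <<'E'
from h import *
im=imaging.get_image("side");f=cv2.resize(im["frame"][190:340,210:430],None,fx=3,fy=3,interpolation=cv2.INTER_CUBIC)
cv2.imwrite("pics/s4.png",f[:,:,::-1])
E
```

```text
time: 8.85
position: [0.4995, 0.1956, 0.1257]
tool_rot: [3.117, 0.39, -0.0]
ft_force: [-2.3, 4.6, 1.1]
grip_width: 0.182
time: 9.65
position: [0.4466, 0.1824, 0.1406]
tool_rot: [-3.117, -0.39, 0.001]
ft_force: [-3.2, 5.7, 1.5]
grip_width: 0.18
```

View pics/s4.png

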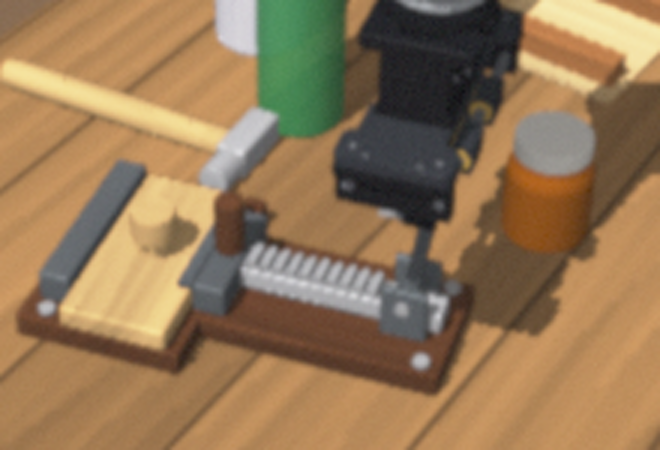

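The pawl stands upright at crop (425,255), still gripped, and the bar is clamped. I'll release it, rise, and move over the post.

```bash
python3 -m jog '[[[0,0,0,0,0,0,6],[0,0,0,0,0,0,6],[0,0,0,0,0,0,6],[0,0,0,0,0,0,6],[0,0,-1,0,0,0,6],[0,0,-3.5,0,0,0,6],[0,0,-4,0,0,0,6],[3,0,0,0,0,0,6],[4,0,0,0,0,0,6],[4,0,0,0,0,0,6],[3.1,0,0,0,0,0,6],[0,0,0,0,0,0,6]]]'
python3 - <<'E'
from h import *
im=imaging.get_image("wrist");print(ctrl.get_state()["position"])
for l,z in(("bar_post",.071),("board_knob",.063)):
    for q in finder.spot_point(l,"wrist")[:2]:print(l,q,atz(im,q["point"],z))
save(im,"w5.png")
im=imaging.get_image("side");save(im,"s5.png")
for q in finder.spot_point("pawl_tang","side")[:2]:print(q,np.array(q["point"])*[480,640],[proj(im,[.4527+.089*np.cos(.31+a)*.969,.1833+.089*np.cos(.31+a)*.247,.048+.089*np.sin(.31+a)]).round() for a in(0,.8,1.1,1.3,1.4)])
E
```

```text
time: 10.9
position: [0.587, 0.216, 0.2243]
tool_rot: [-3.115, -0.386, 0.001]
ft_force: [-0.5, 0.1, -0.1]
grip_width: 0.69
[0.58485167 0.21629409 0.22461848]
bar_post {'point': [0.4858, 0.4914], 'conf': 0.68} [0.58211104 0.21748152 0.071     ]
board_knob {'point': [0.5723, 0.1306], 'conf': 0.97} [0.48174015 0.43150387 0.063     ]
board_knob {'point': [0.1363, 0.0503], 'conf': 0.66} [0.66739165 0.4942804  0.063     ]
{'point': [0.5217, 0.5487], 'conf': 0.89} [250.416 351.168] [array([309., 267.]), array([330., 252.]), array([342., 251.]), array([351., 253.]), array([355., 254.])]
```

View pics/w5.png

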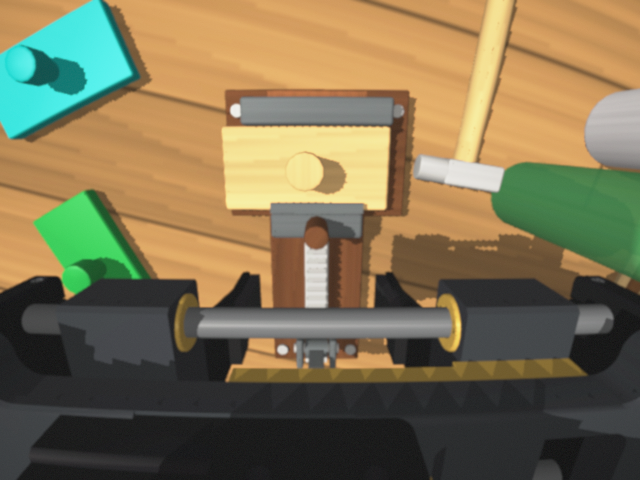

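Pawl is up at about 1.3 rad: the side tang at (351,250) matches the prediction. Post at (316,233), centred. I'll go down and grip it.

```bash
python3 -m jog '[[[-0.2,0,2,0,0,0,6],[0,0,4,0,0,0,6],[0,0,4,0,0,0,6],[0,0,3,0,0,0,6],[0,0,1.7,0,0,0,5],[0,0,0,0,0,0,1],[0,0,0,0,0,0,1],[0,0,0,0,0,0,1],[0,0,0,0,0,0,1],[0,0,0,0,0,0,1],[0,0,0,0,0,0,1],[0,0,0,0,0,0,1]]]' 25
```

```text
time: 12.35
position: [0.5827, 0.2164, 0.0796]
tool_rot: [-3.117, -0.39, -0.003]
ft_force: [-0.1, -0.6, 4.7]
grip_width: 0.242
```

```bash
python3 -m jog '[[[-0.5,0,0,0,0,0,1],[-0.7,0,0,0,0,0,1],[-0.8,0,0,0,0,0,1],[-0.8,0,0,0,0,0,1],[-0.8,0,0,0,0,0,1],[-0.6,0,0,0,0,0,1],[-0.5,0,0,0,0,0,1],[-0.4,0,0,0,0,0,1],[0,0,0,0,0,0,1],[0,0,0,0,0,0,1],[0,0,0,0,0,0,1]]]' 25
```

```text
time: 13.45
position: [0.534, 0.2043, 0.0795]
tool_rot: [-3.116, -0.39, -0.007]
ft_force: [3.9, 2.1, 5.4]
grip_width: 0.244
```

The bar moved 50 mm to its stop. I'll release it and go above the knob.

```bash
python3 -m jog '[[[0.05,0,0,0,0,0,7],[0,0,0,0,0,0,7],[0,0,0,0,0,0,7],[0,0,0,0,0,0,7],[0,0,-2,0,0,0,7],[0,0,-4,0,0,0,7],[0,0,-4,0,0,0,7],[2.5,-0.2,0,0,0,0,7],[4,-0.3,0,0,0,0,7],[4,-0.3,0,0,0,0,7],[0,0,0,0,0,0,7]]]'
python3 - <<'E'
from h import *
im=imaging.get_image("wrist");print(ctrl.get_state()["position"])
for l,z in(("bar_post",.071),("board_knob",.063)):
    for q in finder.spot_point(l,"wrist")[:3]:print(l,q,atz(im,q["point"],z))
save(im,"w6.png")
im=imaging.get_image("side")
for q in finder.spot_point("pawl_tang","side")[:2]:print(q,np.array(q["point"])*[480,640])
E
```

```text
time: 14.55
position: [0.6357, 0.2371, 0.1755]
tool_rot: [-3.116, -0.386, 0.003]
ft_force: [-0.4, -0.2, -0.6]
grip_width: 0.804
[0.63330436 0.23719178 0.17589122]
bar_post {'point': [0.7487, 0.507], 'conf': 0.68} [0.53702304 0.20596145 0.071     ]
board_knob {'point': [0.2515, 0.0087], 'conf': 0.67} [0.66990337 0.4927903  0.063     ]
{'point': [0.5256, 0.5519], 'conf': 0.84} [252.288 353.216]
```

View pics/w6.png

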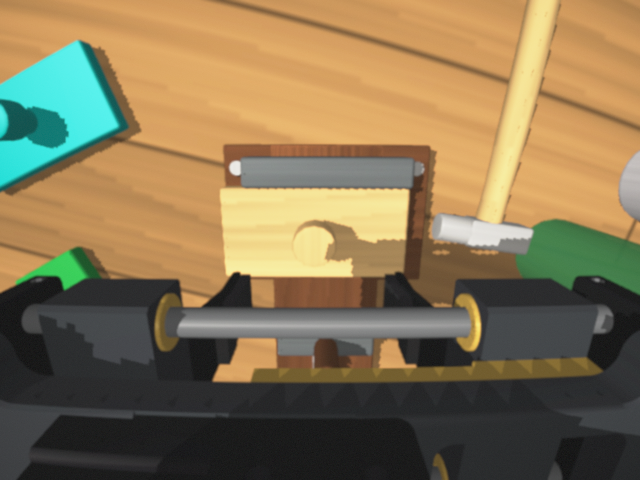

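Bar is back: the jaw is near row 340 with a clear gap behind the board. Knob at (315,243), centred between the fingers. I'll descend and grip.

```bash
python3 - <<'E'
from h import *
im=imaging.get_image("wrist");print(atz(im,(243/480,314.5/640),.076))
E
python3 -m jog '[[[0.1,-0.1,2,0,0,0,7],[0,0,4,0,0,0,7],[0,0,3,0,0,0,7],[0,0,1.8,0,0,0,7],[0,0,0,0,0,0,2],[0,0,0,0,0,0,2],[0,0,0,0,0,0,2],[0,0,0,0,0,0,2],[0,0,0,0,0,0,2],[0,0,0,0,0,0,2],[0,0,0,0,0,0,2]]]' 40
```

```text
[0.63233277 0.23917382 0.076     ]
time: 15.95
position: [0.6339, 0.239, 0.0713]
tool_rot: [-3.117, -0.39, -0.002]
ft_force: [-0.7, -0.4, 5.2]
grip_width: 0.383
```

```bash
python3 -m jog '[[[0,0,-0.5,0,0,0,2],[0,0,-1,0,0,0,2],[0,0,-2,0,0,0,2],[0,0,-3,0,0,0,2],[0,0,-4,0,0,0,2],[0,0,-4,0,0,0,2],[0,0,-4,0,0,0,2],[0,0,-4,0,0,0,2],[0,0,-4,0,0,0,2],[0,0,-4,0,0,0,2],[0,0,-3,0,0,0,2],[0,0,-1,0,0,0,2]]]' 40
python3 - <<'E'
from h import *
a=imaging.get_image("top");save(a,"t7.png")
print(ctrl.get_state()["position"],ctrl.get_state()["ft_force"])
for l,z in(("rack",0),("rack_place",.03),("other_board",.03)):
    for q in finder.spot_point(l,"top")[:1]:print(l,q,atz(a,q["point"],z))
f=a["frame"];c=cv2.resize(f[195:315,380:490],None,fx=5,fy=5,interpolation=cv2.INTER_CUBIC);cv2.imwrite("pics/t7c.png",c[:,:,::-1])
E
```

```text
time: 17.15
position: [0.6337, 0.2389, 0.4192]
tool_rot: [-3.116, -0.39, -0.008]
ft_force: [-0.4, -0.1, -1.8]
grip_width: 0.38
[0.63373218 0.23894506 0.41869511] [ 0.39853779  0.16836095 -2.70039436]
rack {'point': [0.5321, 0.6723], 'conf': 0.94} [ 0.562128   -0.24003639  0.        ]
rack_place {'point': [0.5667, 0.6756], 'conf': 0.82} [ 0.51400932 -0.2365876   0.03      ]
other_board {'point': [0.4794, 0.6842], 'conf': 0.77} [ 0.62846626 -0.25488411  0.03      ]
```

View pics/t7c.png

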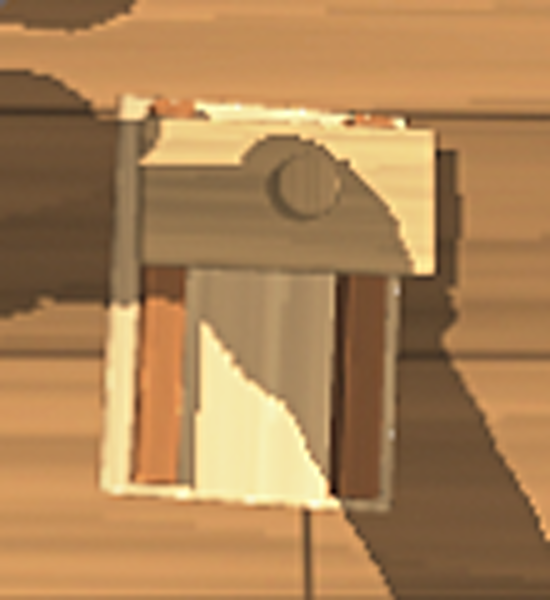

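```bash
python3 - <<'E'
from h import *
im=imaging.get_image("top")
A=lambda u,v,z:atz(im,((195+v/5)/480,(380+u/5)/640),z)[:2]
z=.03
L0=(A(135,482,z)+A(178,484,z))/2;L1=(A(147,268,z)+A(187,270,z))/2;R0=(A(340,495,z)+A(380,498,z))/2;R1=(A(347,277,z)+A(387,278,z))/2
for a,b in((L0,L1),(R0,R1)):print("batten yaw",np.arctan2(*(b-a)[::-1]))
d=L0-R0;print("sep",np.linalg.norm(d),"yaw from ends",np.arctan2(-d[0],d[1]))
a,b=A(103,490,.008),A(385,510,.008);d=a-b;print("slab",a,b,np.linalg.norm(d),np.arctan2(-d[0],d[1]))
a,b=A(145,267,.048),A(410,272,.048);d=a-b;print("slabR",A(122,97,.008),A(405,120,.008))
for yaw in(-.08,-.1,-.12):
    ex=np.array([np.cos(yaw),np.sin(yaw)]);m=(L0+R0)/2   # batten ends at rack x=-105
    print(yaw,"place from batten ends",m+.053*ex,"origin",m+.105*ex)
E
```

```text
batten yaw -0.06981084185708172
batten yaw -0.06271688854419767
sep 0.11088032029524282 yaw from ends -0.06372130893703698
slab [ 0.45806644 -0.15359719] [ 0.44740161 -0.30931097] 0.15607856394012817 -0.0683831628855699
slabR [ 0.67520202 -0.16822284] [ 0.66392014 -0.32775065]
-0.08 place from batten ends [ 0.51056885 -0.23761247] origin [ 0.56240254 -0.24176803]
-0.1 place from batten ends [ 0.51047358 -0.23866816] origin [ 0.5622138 -0.2438595]
-0.12 place from batten ends [ 0.51035722 -0.23972174] origin [ 0.56198326 -0.24594677]
```

```bash
python3 -m jog '[[[-1.1,2,0,0,0,0,2],[-1.65,3,0,0,0,0,2],[-2.2,4,0,0,0,0,2],[-2.2,4,0,0,0,0,2],[-2.2,4,0,0,0,0,2],[-2.2,4,0,0,0,0,2],[-2.2,4,0,0,0,0,2],[-2.2,4,0,0,0,0,2],[-2.2,4,0,0,0,0,2],[-2.2,4,0,0,0,0,2],[-1.65,3,0,0,0,0,2],[-1.1,2,0,0,0,0,2]]]' 40 && python3 -m jog '[[[-0.5,1,0,0,0,3,2],[0,0,0,0,0,6,2],[0,0,0,0,0,6,2],[0,0,0,0,0,2.8,2],[0,0,2,0,0,0,2],[0,0,3.5,0,0,0,2],[0,0,4,0,0,0,2],[0,0,4,0,0,0,2],[0,0,4,0,0,0,2],[0,0,3,0,0,0,2],[0,0,2,0,0,0,2],[0,0,0,0,0,0,2]]]' 40
python3 - <<'E'
from h import *
st=ctrl.get_state();print(st["position"],R.from_rotvec(st["tool_rot"]).as_matrix().round(3)[:2,:2].tolist())
im=imaging.get_image("wrist");save(im,"w8.png")
for l,z in(("board",.147),("board_knob",.19),("rack_place",.03),("rack",0)):
    for q in finder.spot_point(l,"wrist")[:2]:print(l,q,atz(im,q["point"],z))
E
```

```text
time: 18.6
position: [0.5107, -0.2297, 0.4128]
tool_rot: [-3.118, -0.381, 0.006]
ft_force: [0.9, -0.4, -3.4]
grip_width: 0.383
time: 19.8
position: [0.5069, -0.2354, 0.1849]
tool_rot: [-3.136, 0.097, 0.014]
ft_force: [-1.1, 0.2, -3.0]
grip_width: 0.381
[ 0.50689356 -0.23539727  0.18494405] [[0.998, -0.062], [-0.062, -0.998]]
board {'point': [0.5592, 0.4998], 'conf': 0.92} [ 0.51163257 -0.23760632  0.147     ]
board {'point': [0.1508, 0.0813], 'conf': 0.36} [ 0.62642692 -0.10659943  0.147     ]
board_knob {'point': [0.6269, 0.4916], 'conf': 0.71} [ 0.5129945  -0.23517807  0.19      ]
rack {'point': [0.3367, 0.4973], 'conf': 0.68} [ 0.56301007 -0.23975918  0.        ]
```

View pics/w8.png

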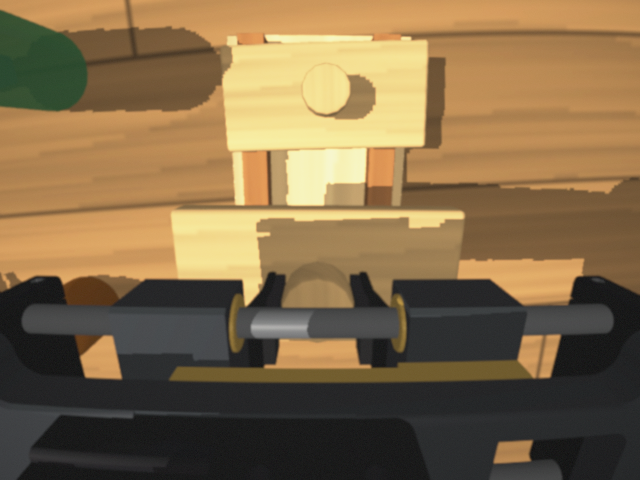

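The board is held square to the rack: its front edge runs (175,209)–(463,212), and the battens at (257,175) and (381,175) are ahead and symmetric. I'll lower it.

```bash
python3 -m jog '[[[0.3,0.1,2,0,0,0.2,2],[0,0,3,0,0,0,2],[0,0,2.5,0,0,0,2],[0,0,1.2,0,0,0,2],[0,0,0.5,0,0,0,2],[0,0,0.3,0,0,0,2],[0,0,0,0,0,0,2]]]' 40
```

```text
time: 20.75
position: [0.5143, -0.2381, 0.0963]
tool_rot: [3.139, -0.103, 0.002]
ft_force: [-0.2, 0.5, -2.6]
grip_width: 0.383
```

```bash
python3 -m jog '[[[0,0,0.2,0,0,0,2],[0,0,0.2,0,0,0,2],[0,0,0.2,0,0,0,2],[0,0,0.2,0,0,0,2],[0,0,0,0,0,0,2]]]' 40
```

```text
time: 21.25
position: [0.5133, -0.2377, 0.0869]
tool_rot: [-3.14, 0.103, 0.001]
ft_force: [0.9, -0.3, -2.4]
grip_width: 0.38
```

```bash
python3 -m jog '[[[-0.15,0,0.1,0,0,0,2],[0,0,0.1,0,0,0,2],[0,0,0.1,0,0,0,2],[0,0,0.1,0,0,0,2],[0,0,0,0,0,0,2],[0,0,0,0,0,0,2]]]' 40
```

```text
time: 21.85
position: [0.5121, -0.2376, 0.0832]
tool_rot: [3.14, -0.103, -0.0]
ft_force: [-0.9, -0.2, -2.6]
grip_width: 0.382
```

```bash
python3 -m jog '[[[0,0,0.1,0,0,0,2],[0,0,0.1,0,0,0,2],[0,0,0,0,0,0,2],[0,0,0,0,0,0,2]]]' 40
```

```text
time: 22.25
position: [0.5121, -0.2377, 0.0813]
tool_rot: [3.14, -0.103, 0.0]
ft_force: [0.4, 0.1, -2.2]
grip_width: 0.382
```

```bash
python3 -m jog '[[[0,0,0.1,0,0,0,2],[0,0,0.1,0,0,0,2],[0,0,0,0,0,0,2],[0,0,0,0,0,0,2]]]' 40
```

```text
time: 22.65
position: [0.5122, -0.2377, 0.0812]
tool_rot: [3.139, -0.103, -0.001]
ft_force: [-5.5, 1.9, 10.2]
grip_width: 0.383
```

Contact came at z 0.0813 as predicted, so the board is resting. I'll ease off, release and retreat.

```bash
python3 -m jog '[[[0,0,-0.15,0,0,0,2],[0,0,0,0,0,0,4],[0,0,0,0,0,0,5],[0,0,0,0,0,0,6.5],[0,0,0,0,0,0,6.5],[0,0,0,0,0,0,6.5],[0,0,-0.5,0,0,0,6.5],[0,0,-2,0,0,0,6.5],[0,0,-4,0,0,0,6.5],[0,0,-4,0,0,0,6.5],[0,0,-4,0,0,0,6.5],[-2,0,-3,0,0,0,6.5]]]' && python3 -m jog '[[[-4,0,-3,0,0,0,6.5],[-4,0,-3,0,0,0,6.5],[0,0,-3,0,0,0,6.5],[0,0,0,0,0,0,6.5]]]'
python3 - <<'E'
from h import *
a=imaging.get_image("top")
for l,z in(("board",.03),("board_knob",.073),("rack_place",.03),("rack",0),("other_board",.03),("pawl_tang",.13),("bar_post",.071),("bottle",0),("glue_jar",0),("tin",0)):
    for q in finder.spot_point(l,"top")[:4]:print(l,round(q["conf"],2),np.round([q["point"][1]*640,q["point"][0]*480]),atz(a,q["point"],z).round(4))
w=imaging.get_image("wrist");s=imaging.get_image("side")
f=cv2.resize(a["frame"][160:320,230:480],None,fx=2,fy=2,interpolation=cv2.INTER_CUBIC);g=cv2.resize(w["frame"],(300,225));h=cv2.resize(s["frame"][130:350,220:520],(500,367))
o=np.zeros((600,800,3),np.uint8);o[:225,500:]=g;o[:233,:500]=f[:233];o[233:600,:500]=h;cv2.imwrite("pics/end.png",o[:,:,::-1])
E
```

```text
time: 23.85
position: [0.4942, -0.2358, 0.2589]
tool_rot: [3.14, -0.099, 0.007]
ft_force: [0.1, -0.1, -0.8]
grip_width: 0.746
time: 24.25
position: [0.4131, -0.2319, 0.3508]
tool_rot: [3.134, -0.105, 0.011]
ft_force: [0.4, 0.4, 0.0]
grip_width: 0.745
board 0.81 [158. 212.] [0.6719 0.5055 0.03  ]
board 0.78 [177. 287.] [0.4693 0.4475 0.03  ]
board 0.64 [434. 274.] [ 0.5075 -0.2406  0.03  ]
board_knob 0.66 [177. 290.] [0.4619 0.4359 0.073 ]
board_knob 0.63 [155. 210.] [0.6677 0.5022 0.073 ]
board_knob 0.61 [437. 272.] [ 0.5103 -0.2365  0.073 ]
rack_place 0.69 [431. 271.] [ 0.5159 -0.2321  0.03  ]
rack 0.93 [431. 255.] [ 0.5636 -0.2408  0.    ]
other_board 0.82 [440. 234.] [ 0.6189 -0.2613  0.03  ]
pawl_tang 0.64 [437. 270.] [ 0.5109 -0.2209  0.13  ]
pawl_tang 0.56 [273. 292.] [0.4554 0.1862 0.13  ]
bar_post 0.68 [265. 262.] [0.5358 0.2119 0.071 ]
bottle 0.95 [343. 216.] [0.6718 0.0027 0.    ]
bottle 0.5 [275. 294.] [0.4529 0.1863 0.    ]
glue_jar 0.94 [334. 305.] [0.426  0.0285 0.    ]
tin 0.86 [372. 185.] [ 0.7605 -0.0807  0.    ]
tin 0.32 [265. 248.] [0.5792 0.2162 0.    ]
```

View pics/end.png

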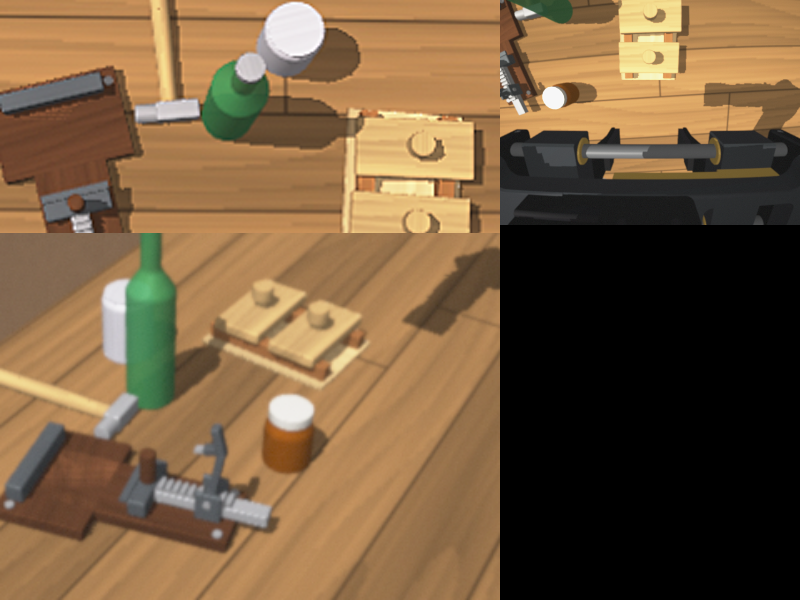

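The board lies flat across both battens at (315,330) in the side part, parallel to its neighbour. The pawl is upright at (217,460), the bar is back, and the bystanders stand where they were.

```bash
python3 -c "
from bench import close_job
print(close_job())"
```

```text
the job is handed in; nothing more can be done
None
```

I opened the ratchet clamp, moved the drawer front onto the free place of the drying rack and handed the job in at about 24.5 s. The hand-in reports no verdict, so these are my own last checks.

- **Clamp:** I swung the pawl up before touching the bar. The last look before the board was taken out put it at about 1.3 rad, and the final side view shows it upright. I then pulled the bar back about 50 mm by its post until it stopped.
- **Drawer front:** I lifted it by the knob and set it down in 1 mm steps, with about 10 N wrist force at contact. The final pictures show it flat, knob up, across both battens.
- **Position:** The board detection is about 5 mm, and the knob detection about 1 mm, from my estimate of the free place at (0.511, -0.2365). The network's own free-place point now lies 5–6 mm from that estimate; the limit is 20 mm.
- **Squareness:** I set the board to about 0.066 rad for a rack yaw of about 0.067 rad, and it looks parallel to its neighbour.
- **Bystanders:** None looks moved or tipped, and the robot ended clear of everything. The network positions for the bottle, jar, tin and other board differ by about 5–15 mm between looks. I took that as detection noise but did not confirm it separately; the hammer I checked only by eye.

One reading disagreed along the way: the network fit gave a clamp yaw of 0.33 rad, while the picture edges gave 0.25. I used the edges, and the grasps fitted.

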